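Start and tighten a microscope stand's clamp screw without crossing its thread

ROBOT

A 6-joint arm with a two-finger parallel gripper is mounted at the origin on the work surface. World frame = base frame: x ahead of the robot, y to its left, z up, the work surface at z = 0. Lengths are in mm, angles in rad, forces in N, time in s.
With the tool pointing down it reaches from about 350 to 875 mm from the base axis. Payload 4.2 kg.
Tool frame: the origin (TCP) lies at the very end of the fingers, on their centre line; the grasp point (between the pads) lies 19 mm behind it; z points along the fingers, y is the line along which they close (so a half turn about z gives the same grasp; the last joint's range is limited). The gripper opens to 85 mm and grips with 20 to 120 N. Pads are 22 mm wide; open, the fingers measure 114 mm over their backs; the gripper's body (76 mm by 85 mm) begins 54 mm behind the grasp point. The pads swing forward as they close: fully open they stand 13 mm farther back than shut.
Start: joints at [-0.9, 0.385, 0.008, 0, -1.194, -0.259], TCP at [250.175, -572.723, 204.912] pointing down, gripper open.
Joint ranges: [-3.14, 3.14], [-1.21, 2.06], [-1.07, 1.41], [-3.16, 2.05], [-2.99, -0.16], [-3.1, 3.1]. Speed limits (rad/s): [2.79, 2.79, 3.14, 3.14, 3.14, 3.14].

INTERFACE

Orientations are given as a unit quaternion [x, y, z, w].
In Python, from bench import arm gives the robot as it stands. The module is installed in compiled form; this text tells all that it offers.
- The arm moves only by the tool drive_tool, never from a script. Its argument "targets" is a list of rows, each a list of 5 numbers: the closure, from -1 (fully open) to 1 (shut), then the shift along the tool's x, y, z in mm, then the turn about the tool's z in degrees. In form: [[grip, tx, ty, tz, roll], ...]. A call has 1 to 12 rows; each row is the pose to reach, as a shift and turn from the pose commanded when the call began, along the tool's axes at that moment; what a row does not reach only later rows make up. A row lasts 1/10 s, in which the tool goes at most 50 mm and 8.59 degrees, less where a joint would pass 70% of its speed; a pose out of reach is approached as far as the arm can. A call with a gripper value outside its range is refused whole. The fingers move at their own pace and stop on an object; the grip force is fixed at half the most. Time passes only in rows, so rows that repeat a pose let the fingers close. It gives the time, the measured TCP pose, the force, the opening and the grip force at its end, in the units of the state.
- arm.read_state(): the state, without advancing time (a new reading comes with each control period).
- arm.get_image(name): name is "scene" or "top" or "wrist"; returns the picture (384x512x3 uint8, blue, green, red); there is no depth.
- arm.camera_params(name): a dict with "fov_y" (degrees; the focal length in pixels is half the picture's height over the tangent of half this angle, whatever the lens; pixels are square), "cx", "cy" (the principal point, pixels), "rvec" (rotation vector, rad) and "tvec" (3), from world to camera coordinates, as OpenCV has them; the wrist camera has in their place "tool_from_camera" (4x4, takes a point from camera to tool coordinates, whose origin is the TCP and whose axes are the flange's). Camera axes: x right, y down, z forward; pixel columns grow to the right and rows downward; lengths in mm; the calibration is good to about 2 mm. A picture is of the moment at which its call begins: read the wrist's pose just before it. camera_params takes no time and is no camera call.
- arm.job_done(): hands the job in; it is judged then, once.
The state is a dict: "clock": time; "joints": joint angles; "joint_vel": joint speeds; "joint_efforts": joint torques, N m; "position": TCP position; "ee_rot": TCP orientation; "contact_force": force on the tool from outside, world axes, zero at the start; "wrist_torque": the same for the moment, N m; "gripper_width": finger opening in mm; "grasp_force": force on a finger pad.
Only numpy, scipy, OpenCV 4.12 (cv2) and the standard library are available. Lean on these libraries where they do the work, as an engineer would, in place of code of your own. Each camera call takes 0.05 s, during which the arm holds its last target. There are 200 camera calls.

TASK

Tighten the knurled thumb screw that clamps the foot of the microscope stand: start it gently clockwise, and if it goes stiff within the first part of a turn its thread is crossed, so stop at once, back it off to its stop and start it again. Run it home until it is snug, never forcing the thread, and leave it tight with the hand off it. Do not disturb the loose objective, the post and the dish standing around.

Things in the scene. Friction and masses are not known exactly. Their poses are not given: they have to be found in the camera images.
- knob_center (a point): Centre of the screw's round knurled steel head, on its vertical axis; the x axis turns with it, along the coin slot in its top. The head is 30 mm in diameter, 24 mm high (12 mm each way from here); neck and skirt below it are 14 and 21 mm in diameter. The brass flange's top lies 28 mm and the black foot 31 mm below this point. Grip the head from above, at any yaw; friction turns it.
- knob (a joint): Turn of the screw, rad; grows clockwise seen from above (tightening), 1.25 mm a turn; 0 is backed right out, at its stop. Starts at 0.6 to 0.95, and may be crossed or not: that cannot be seen, only felt. Crossed, it begins to stiffen somewhere below 1.8, after at least a little free turning; else it runs free and comes home somewhere above 2.3. Backed off below 0.2, a crossed screw drops free and can be started rightly.
- bush: Fixed flanged brass bush into which the screw goes (flange 26 mm in diameter, 3 mm high); origin on the screw's axis, level with the board. Free running takes 0.06 N m; a crossed thread, and home too, stiffen by 1.2 N m per rad of further turn. Snug is 0.15 to 0.3 N m at the head. Over 20 N in the thread (20 mm radius), which is some 0.45 N m at the head, harms it. Let go, the screw stays, springing back a little.
- stand: The fixed microscope stand; origin on the screw's axis on the board's face, 12 mm above the table. Riser and black foot, 60 mm wide and 28 mm high together, run from y = -35 to +155 mm in its frame. On its +y side a 46 x 34 mm column, its near face 116 mm from the screw's axis and 178 mm high, carries a tube (197 mm high) with an objective, 222 mm from that axis.
- objective_center (a point): Bystander: a loose bronze-coloured objective standing on the board, 34 mm in diameter, 54 mm high; the point is half-way up.
- post_center (a point): Bystander: a loose steel post, 13 mm in diameter, 56 mm high with its 25 mm foot; the point is half-way up.
- dish_center (a point): Bystander: a closed clear round dish, 58 mm in diameter, 14 mm high; the point is half-way up.

How it is judged (in metres and radians):
At the end, for the whole second after the job is handed in: The screw has been run past where a crossed thread binds to its home stop (joint above 2.3), is left snug (thread still loaded, above 0.8 N), at rest and released; the loose objective, post and dish stand where they were (within 15 mm) (value of joint knob above 2.3 rad and contact force between bush and anything else above 0.8 N and not (velocity of joint knob above 0.05 rad/s) and not (velocity of joint knob below -0.05 rad/s)); the robot touches nothing.
It fails at once if the thread is forced: more than 20 N between screw and bush (0.4 N m) (contact force between bush and anything else above 20 N).
It fails at once if the loose objective, post or dish is moved by more than 15 mm (distance of any of objective_center, post_center, dish_center from where it was at the start of the episode above 0.015 m).
It also fails if it takes over 64 s, if anything falls off the work surface, if the arm or the gripper's body presses on something with over 40 N, if the wrist force passes 120 N, or if a joint passes its speed limit or range.

## Working session

There is one attempt and no reset: what is moved stays moved. The work goes in short steps, Python scripts to look and compute and a tool call to move; the robot and the scene stay as the last step left them, time stands still between calls to the robot, and variables do not carry over. Pictures are saved under pics/ and viewed, at most 10 in all, crops included, and the job is handed in when it is done.

Besides the shell and the picture viewer there is one more tool, called after "Emit:" as a command line: name --pt "numbers of a row" for each row, then --argument value for the rest. drive_tool: Moves the arm, as the interface text tells. Its arguments: {"type":"object","properties":{"targets":{"type":"array","items":{"type":"array","items":{"type":"number"}}}},"required":["targets"]}

```bash
mkdir -p pics; python3 - <<'E'
from bench import arm
import cv2,numpy as np
s=arm.read_state();print(s)
a=arm.get_image("scene");b=arm.get_image("top")
cv2.imwrite("pics/scene.png",a);cv2.imwrite("pics/top.png",b)
for n in("scene","top","wrist"):print(n,arm.camera_params(n))
E
```

```text
{'clock': 0.0, 'joints': array([-9.00416885e-01,  3.85563934e-01,  6.61383921e-03, -5.07708817e-04,
       -1.19397940e+00, -2.58586392e-01]), 'joint_vel': array([ 3.16239773e-04,  1.19696553e-03,  1.10746144e-03, -7.66232954e-05,
       -1.20314343e-03,  1.45573210e-03]), 'joint_efforts': array([-4.16671719e-04, -3.92289126e+01,  1.88400364e+01,  4.18623850e+00,
       -4.66349928e-03,  5.30431166e-08]), 'position': array([ 249.91074474, -572.16007397,  203.81119954]), 'ee_rot': array([-2.04353026e-01,  9.78896648e-01,  1.05927701e-03, -2.66840859e-04]), 'contact_force': array([-0.30858708, -0.18001192, -0.69993381]), 'wrist_torque': array([-0.05810125, -0.0269907 , -0.0154642 ]), 'grasp_force': 0.0, 'gripper_width': 85.4578012539576}
scene {'fov_y': 49.81545757707127, 'cx': 251.2111479657156, 'cy': 190.128116259462, 'rvec': array([ 2.1708318 ,  1.043302  , -0.41537571]), 'tvec': array([-264.24233369, -281.06768887, 1056.83544629])}
top {'fov_y': 47.67382079725387, 'cx': 255.67759967922154, 'cy': 184.3135145797756, 'rvec': array([ 2.14200393, -2.11998107,  0.18882415]), 'tvec': array([-72.00162411, 558.4001608 , 662.54435995])}
wrist {'fov_y': 58.784026951076854, 'cx': 258.3370025885002, 'cy': 196.84404234990103, 'tool_from_camera': array([[ 7.71142091e-04, -9.63462352e-01, -2.67842680e-01,
         6.79158480e+01],
       [ 9.99999468e-01,  9.26270473e-04, -4.52821961e-04,
         3.94712882e-01],
       [ 6.84371677e-04, -2.67842188e-01,  9.63462554e-01,
        -1.68661284e+02],
       [ 0.00000000e+00,  0.00000000e+00,  0.00000000e+00,
         1.00000000e+00]])}
```

View pics/top.png

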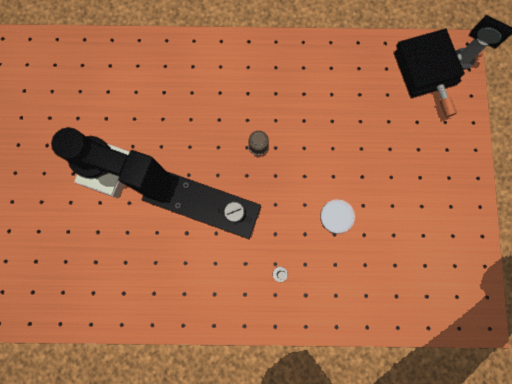

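View pics/scene.png

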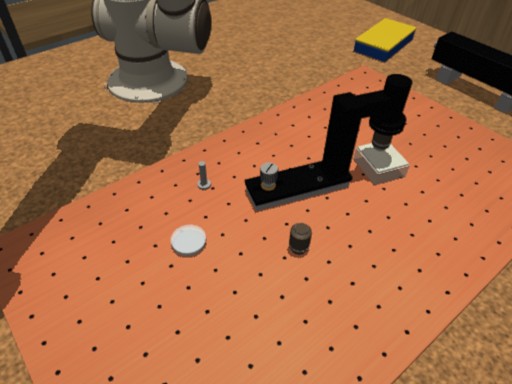

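Top view: knob head at (234,212), objective (258,142), post (280,275), dish (338,216); the foot runs left from the knob to the column near (150,180). Scene view: knob top at about (269,167).

```bash
cat > h.py <<'E'
from bench import arm
import cv2,numpy as np
from scipy.spatial.transform import Rotation as R
def ray(p,uv,pose=None,shape=(384,512)):
    f=192/np.tan(np.radians(p['fov_y'])/2)
    d=np.array([(uv[0]-p['cx'])/f,(uv[1]-p['cy'])/f,1])
    if 'rvec' in p:
        M=cv2.Rodrigues(p['rvec'])[0]; return -M.T@p['tvec'],M.T@d
    T=p['tool_from_camera'];Q=R.from_quat(pose['ee_rot']).as_matrix()
    return Q@T[:3,3]+pose['position'],Q@T[:3,:3]@d
def atz(p,uv,z,pose=None):
    o,d=ray(p,uv,pose);return o+d*(z-o[2])/d[2]
def totool(s,dp): return R.from_quat(s['ee_rot']).inv().apply(dp)
E
python3 - <<'E'
from h import *
t=arm.camera_params('top');c=arm.camera_params('scene');s=arm.read_state()
for n,uv,z in(('knob',(234,211),83),('obj',(258,137),66),('post',(280,274),68),('dish',(338,216),26),('col',(137,167),190)):print(n,atz(t,uv,z).round())
print('scene knob',atz(c,(269,167),83).round())
k=atz(t,(234,211),83);print(totool(s,k-s['position']).round(), R.from_quat(s['ee_rot']).as_matrix().round(3))
E
```

```text
knob [511. -33.  83.]
obj [634. -69.  66.]
post [ 416. -105.   68.]
dish [ 511. -204.   26.]
col [556.  90. 190.]
scene knob [509. -32.  83.]
[-455.  389.  122.] [[-0.916 -0.4   -0.001]
 [-0.4    0.916  0.002]
 [ 0.     0.002 -1.   ]]
```

Emit:
drive_tool --pt "-1 -38 32 0 0" --pt "-76 65 0 0 0"

```text
out of range
```

Emit:
drive_tool --pt "-1 -38 32 0 0" --pt "-1 -76 65 0 0" --pt "-1 -114 97 0 0" --pt "-1 -152 130 0 0" --pt "-1 -190 162 0 0" --pt "-1 -228 195 0 0" --pt "-1 -266 227 0 0" --pt "-1 -304 260 0 0" --pt "-1 -342 292 0 0" --pt "-1 -380 324 0 0" --pt "-1 -418 357 0 0" --pt "-1 -455 389 0 0"

```text
clock: 1.3
position: [511.6, -32.0, 204.8]
ee_rot: [-0.205, 0.979, 0.0, -0.0]
contact_force: [1.0, -0.5, -0.0]
gripper_width: 85.2
grasp_force: 0.0
```

```bash
python3 - <<'E'
from h import *
s=arm.read_state();print(s['clock'],s['joints'],s['position'],s['wrist_torque'],s['contact_force'])
print(np.degrees(R.from_quat(s['ee_rot']).as_euler('zyx')), R.from_quat(s['ee_rot']).as_matrix().round(3))
k=atz(arm.camera_params('top'),(234,211),83);print(totool(s,k-s['position']).round())
E
```

```text
1.3 [ 2.54457298e-01  1.93567817e-01 -2.63259071e-01 -1.21660130e-04
 -1.11424159e+00 -1.41296929e+00] [511.64623641 -32.00341324 204.7755136 ] [-0.0912373  -0.08943032 -0.04919564] [ 0.99337781 -0.46793955 -0.01493789]
[ 1.56380922e+02 -1.66658367e-02 -1.79997870e+02] [[-0.916 -0.401 -0.   ]
 [-0.401  0.916  0.   ]
 [ 0.     0.    -1.   ]]
[  1.  -1. 122.]
```

Emit:
drive_tool --pt "-1 0 0 0 -8" --pt "-1 0 0 0 -16" --pt "-1 0 0 0 -24" --pt "-1 0 0 0 -32" --pt "-1 0 0 10 -40" --pt "-1 0 0 20 -48" --pt "-1 0 0 30 -56" --pt "-1 0 0 40 -64" --pt "-1 0 0 50 -72" --pt "-1 0 0 50 -80" --pt "-1 0 0 50 -88" --pt "-1 0 0 50 -96"

```text
clock: 2.5
position: [511.1, -34.2, 154.4]
ee_rot: [0.866, -0.501, -0.0, 0.0]
contact_force: [-0.4, -0.7, -0.5]
gripper_width: 85.8
grasp_force: 0.0
```

```bash
python3 - <<'E'
from h import *
s=arm.read_state();a=arm.get_image('wrist');cv2.imwrite('pics/w1.png',a)
print(s['clock'],s['joints'],s['position'],s['ee_rot'],s['wrist_torque'])
np.save('s1.npy',np.r_[s['position'],s['ee_rot']])
E
```

```text
2.5 [ 2.50407057e-01  2.39523184e-01 -3.39610818e-01 -2.49527396e-04
 -9.92797950e-01  2.71858256e-01] [511.05035929 -34.16023059 154.38876056] [ 8.65657548e-01 -5.00636271e-01 -4.78853944e-04  3.22523798e-04] [0.05206405 0.04041018 0.02090561]
```

View pics/w1.png

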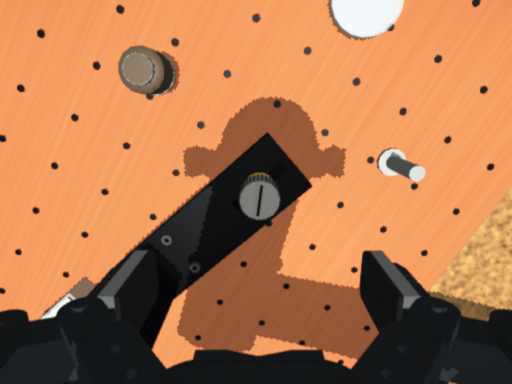

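Wrist view: knob's top face is centred at about (260,201), radius ~20 px, slot near-vertical; fingers straddle it with nothing in the way.

```bash
python3 - <<'E'
from h import *
a=cv2.imread('pics/w1.png')[165:240,215:305]
g=cv2.cvtColor(a,cv2.COLOR_BGR2GRAY);h=cv2.cvtColor(a,cv2.COLOR_BGR2HSV)
m=((h[...,1]<60)&(g>75)).astype(np.uint8)
n,l,st,c=cv2.connectedComponentsWithStats(cv2.morphologyEx(m,cv2.MORPH_CLOSE,np.ones((5,5))))
i=1+st[1:,4].argmax();print(st[i],c[i]+[215,165])
v=np.load('s1.npy');s=dict(position=v[:3],ee_rot=v[3:])
for uv in [(260,201),c[i]+[215,165]]:
  k=atz(arm.camera_params('wrist'),uv,83,s);print(k.round(1),totool(s,k-s['position']).round(1))
E
```

```text
[  25   11   40   44 1268] [259.27208202 199.10173502]
[508.7 -32.8  83. ] [-2.3  1.3 71.4]
[509.8 -33.8  83. ] [-0.9  0.8 71.4]
```

Emit:
drive_tool --pt "-1 -1.5 1 25 0" --pt "-1 -1.5 1 50 0" --pt "-1 -1.5 1 75 0" --pt "-1 -1.5 1 90 0" --pt "-1 -1.5 1 101 0" --pt "-1 -1.5 1 101 0" --pt "-1 -1.5 1 101 0"

```text
clock: 3.25
position: [510.3, -33.3, 54.3]
ee_rot: [0.864, -0.503, 0.0, -0.0]
contact_force: [-0.3, -0.3, 0.1]
gripper_width: 85.5
grasp_force: 0.0
```

```bash
cat > st.py <<'E'
from h import *
s=arm.read_state()
x=R.from_quat(s['ee_rot']).as_matrix()[:,0]
print('t',round(s['clock'],2),'yaw',np.degrees(np.arctan2(x[1],x[0])).round(2),'j6',s['joints'][5].round(3),'tau',s['wrist_torque'].round(3),'e6',s['joint_efforts'][5].round(3),'F',s['contact_force'].round(1),'w',round(s['gripper_width'],1),'g',round(s['grasp_force'],1),s['position'].round(1))
E
python3 st.py
```

```text
t 3.25 yaw -60.43 j6 0.263 tau [ 0.026  0.006 -0.024] e6 -0.005 F [-0.3 -0.3  0.1] w 85.5 g 0.0 [510.3 -33.3  54.3]
```

Emit:
drive_tool --pt "-0.3 0 0 0 0" --pt "0 0 0 0 0" --pt "0 0 0 0 0"

```text
clock: 3.55
position: [510.2, -33.2, 54.6]
ee_rot: [0.864, -0.503, 0.001, -0.001]
contact_force: [0.5, -0.2, -0.1]
gripper_width: 44.3
grasp_force: 0.0
```

```bash
python3 st.py; python3 -c "
from h import *
cv2.imwrite('pics/w2.png',arm.get_image('wrist'))"
```

```text
t 3.55 yaw -60.41 j6 0.264 tau [-0.048  0.029 -0.035] e6 -0.001 F [ 0.5 -0.2 -0.1] w 44.3 g 0.0 [510.2 -33.2  54.6]
```

View pics/w2.png

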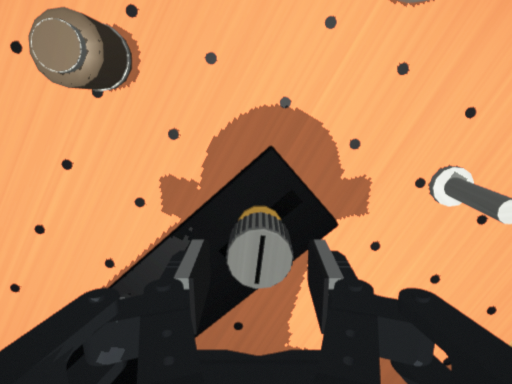

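Close view: the knob's top is at (260,258), midway between the finger pads (≈203 and 312). Close on it.

```bash
python3 - <<'E'
from h import *
s=arm.read_state();k=atz(arm.camera_params('wrist'),(260,258),83,s);print(k.round(1),totool(s,k-s['position']).round(1))
E
```

```text
[509.5 -33.8  83. ] [  0.2   0.8 -28.6]
```

Emit:
drive_tool --pt "0.4 0 0 0 0" --pt "0.6 0 0 0 0" --pt "1 0 0 0 0" --pt "1 0 0 0 0" --pt "1 0 0 0 0" --pt "1 0 0 0 0"

```text
clock: 4.2
position: [510.7, -33.8, 56.3]
ee_rot: [0.865, -0.503, 0.001, -0.0]
contact_force: [-3.1, -1.3, 12.6]
gripper_width: 0.2
grasp_force: 6.5
```

```bash
python3 st.py
```

```text
t 4.2 yaw -60.33 j6 0.264 tau [-0.413  0.945  0.008] e6 -0.002 F [-3.1 -1.3 12.6] w 0.2 g 6.5 [510.7 -33.8  56.3]
```

```bash
python3 -c "
from h import *
cv2.imwrite('pics/w3.png',arm.get_image('wrist'));b=arm.get_image('scene')[100:260,180:380]
cv2.imwrite('pics/s3.png',cv2.resize(b,None,fx=3,fy=3))"; python3 st.py
```

```text
t 4.3 yaw -60.34 j6 0.264 tau [-0.426  0.935  0.084] e6 -0.002 F [-3.  -1.7 13.3] w 0.5 g 6.5 [510.8 -33.8  56.3]
```

View pics/w3.png

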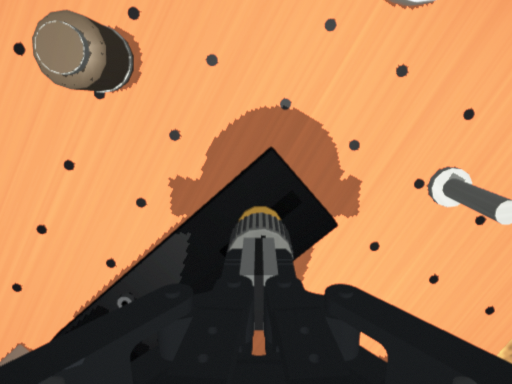

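View pics/s3.png

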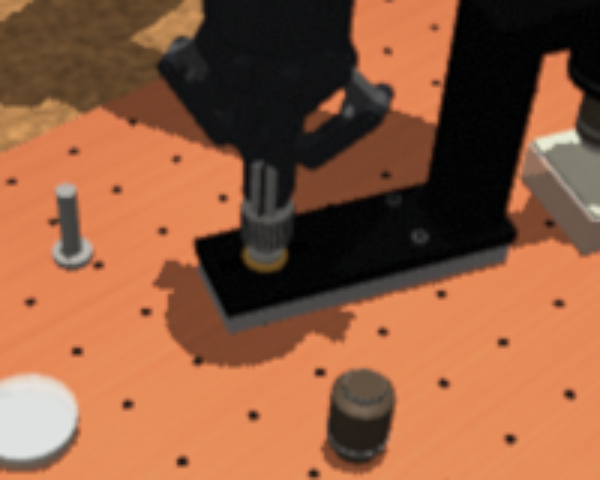

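```bash
python3 - <<'E'
from h import *
p=arm.camera_params('wrist');T=np.linalg.inv(p['tool_from_camera']);f=192/np.tan(np.radians(p['fov_y'])/2)
K=np.array([[f,0,p['cx']],[0,f,p['cy']],[0,0,1]])
for q in [(0,0,0),(11,0,0),(0,0,-27),(11,0,-27),(-11,0,-27),(0,0,-19),(11,0,-19),(0,22,-6),(11,22,-6),(11,22,-30),(0,22,-30)]:
  c=T[:3,:3]@np.array(q)+T[:3,3];u=K@c;print(q,(u[:2]/u[2]).round())
print(arm.read_state()['joints'])
E
```

```text
(0, 0, 0) [258. 234.]
(11, 0, 0) [258. 215.]
(0, 0, -27) [258. 257.]
(11, 0, -27) [258. 234.]
(-11, 0, -27) [258. 279.]
(0, 0, -19) [258. 249.]
(11, 0, -19) [258. 228.]
(0, 22, -6) [301. 239.]
(11, 22, -6) [302. 219.]
(11, 22, -30) [309. 237.]
(0, 22, -30) [308. 260.]
[ 0.25241197  0.35900408 -0.46419997  0.0023203  -0.74572441  0.26361739]
```

The fingers shut on top of the head: the tips really end about 27 mm short of the reported TCP (the wrist view agrees, with the pad tips' front edge at row 237). I'll lift, open, and go about 27 mm lower while watching the force.

Emit:
drive_tool --pt "1 0 0 -8 0" --pt "0 0 0 -10 0" --pt "-0.2 0 0 -10 0" --pt "-0.2 0 0 -10 0" --pt "-0.2 0 0.5 -5 0" --pt "-0.2 0 0.5 0 0" --pt "-0.2 0 0.5 4 0" --pt "-0.2 0 0.5 8 0" --pt "-0.2 0 0.5 10 0" --pt "-0.2 0 0.5 10 0"

```text
clock: 5.3
position: [509.1, -33.6, 43.4]
ee_rot: [0.864, -0.503, -0.0, 0.0]
contact_force: [-0.1, -0.0, -0.5]
gripper_width: 51.0
grasp_force: 0.0
```

```bash
python3 st.py; python3 -c "
from h import *
a=arm.get_image('wrist')[180:384,100:420];b=arm.get_image('scene')[110:230,200:360]
cv2.imwrite('pics/c4.png',np.hstack([cv2.resize(a,(440,280)),cv2.resize(b,(360,280))]))"
```

```text
t 5.3 yaw -60.4 j6 0.264 tau [ 0.04  -0.021  0.013] e6 -0.0 F [-0.1 -0.  -0.5] w 51.0 g 0.0 [509.1 -33.6  43.4]
```

View pics/c4.png

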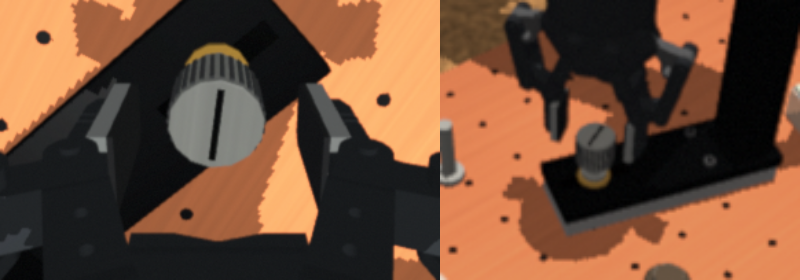

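The wrist crop shows the head centred between the pads, and the tips are still around the height of the head's top. Descend 16 mm more.

Emit:
drive_tool --pt "-0.2 0 0 4 0" --pt "-0.2 0 0 8 0" --pt "-0.2 0 0 12 0" --pt "-0.2 0 0 16 0" --pt "-0.2 0 0 16 0" --pt "-0.2 0 0 16 0"

```text
clock: 6.0
position: [509.4, -33.6, 27.8]
ee_rot: [0.864, -0.503, -0.0, 0.0]
contact_force: [-0.2, -0.5, -0.3]
gripper_width: 51.3
grasp_force: 0.0
```

```bash
python3 st.py; python3 -c "
from h import *
a=arm.get_image('wrist')[180:384,100:420];b=arm.get_image('scene')[110:230,200:360]
cv2.imwrite('pics/c5.png',np.hstack([cv2.resize(a,(440,280)),cv2.resize(b,(360,280))]))"
```

```text
t 6.0 yaw -60.4 j6 0.264 tau [ 0.059 -0.003 -0.004] e6 -0.0 F [-0.2 -0.5 -0.3] w 51.3 g 0.0 [509.4 -33.6  27.8]
```

View pics/c5.png

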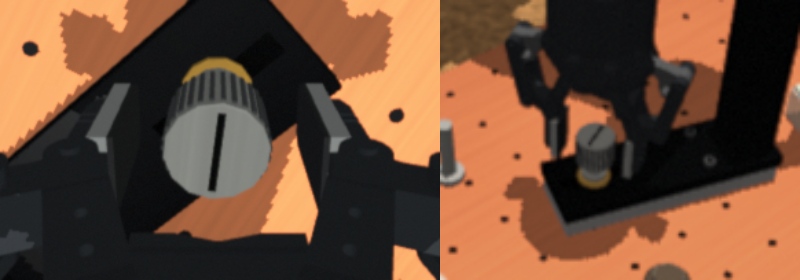

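The pads now stand beside the head, with the tips below its top and clear of the foot. Close.

Emit:
drive_tool --pt "0.1 0 0 1 0" --pt "0.25 0 0 1 0" --pt "0.4 0 0 1 0" --pt "1 0 0 1 0" --pt "1 0 0 1 0" --pt "1 0 0 1 0"

```text
clock: 6.7
position: [509.8, -33.4, 27.2]
ee_rot: [0.864, -0.503, 0.0, -0.0]
contact_force: [0.0, 1.4, 2.9]
gripper_width: 28.4
grasp_force: 59.0
```

```bash
python3 st.py
```

```text
t 6.7 yaw -60.39 j6 0.264 tau [0.46  0.078 0.03 ] e6 -0.004 F [0.  1.4 2.9] w 28.4 g 59.0 [509.8 -33.4  27.2]
```

Gripped (28.4 mm, 59 N). Start clockwise gently.

Emit:
drive_tool --pt "1 0 0 0 2" --pt "1 0 0 0 4" --pt "1 0 0 0 6" --pt "1 0 0 0 6" --pt "1 0 0 0 6"

```text
clock: 7.2
position: [509.8, -33.4, 27.2]
ee_rot: [0.837, -0.547, 0.0, -0.0]
contact_force: [-1.2, 1.6, 4.3]
gripper_width: 28.4
grasp_force: 59.1
```

```bash
python3 st.py
```

```text
t 7.2 yaw -66.37 j6 0.16 tau [ 0.489  0.098 -0.023] e6 0.054 F [-1.2  1.6  4.3] w 28.4 g 59.1 [509.8 -33.4  27.2]
```

The joint-6 effort (0.054) is a clean measure of the turning torque, and the screw is still free. Continue.

Emit:
drive_tool --pt "1 0 0 0 2" --pt "1 0 0 0 4" --pt "1 0 0 0 6" --pt "1 0 0 0 6" --pt "1 0 0 0 6"

```text
clock: 7.7
position: [509.7, -33.4, 27.2]
ee_rot: [0.807, -0.59, 0.0, -0.0]
contact_force: [0.0, 1.6, 5.0]
gripper_width: 28.4
grasp_force: 59.2
```

```bash
python3 st.py
```

```text
t 7.7 yaw -72.35 j6 0.055 tau [ 0.58   0.108 -0.103] e6 0.054 F [0.  1.6 5. ] w 28.4 g 59.2 [509.7 -33.4  27.2]
```

Emit:
drive_tool --pt "1 0 0 0 2" --pt "1 0 0 0 4" --pt "1 0 0 0 6" --pt "1 0 0 0 6" --pt "1 0 0 0 6"

```text
clock: 8.2
position: [509.6, -33.5, 27.1]
ee_rot: [0.775, -0.632, 0.0, -0.0]
contact_force: [0.4, 3.6, 5.1]
gripper_width: 28.6
grasp_force: 59.3
```

```bash
python3 st.py
```

```text
t 8.2 yaw -78.33 j6 -0.049 tau [ 0.613  0.208 -0.07 ] e6 0.057 F [0.4 3.6 5.1] w 28.6 g 59.3 [509.6 -33.5  27.1]
```

Emit:
drive_tool --pt "1 0 0 0 2" --pt "1 0 0 0 4" --pt "1 0 0 0 6" --pt "1 0 0 0 6" --pt "1 0 0 0 6"

```text
clock: 8.7
position: [509.6, -33.5, 27.1]
ee_rot: [0.741, -0.671, 0.0, -0.0]
contact_force: [-0.4, 1.9, 5.2]
gripper_width: 28.4
grasp_force: 59.3
```

```bash
python3 st.py
```

```text
t 8.7 yaw -84.33 j6 -0.154 tau [ 0.643  0.143 -0.101] e6 0.058 F [-0.4  1.9  5.2] w 28.4 g 59.3 [509.6 -33.5  27.1]
```

Emit:
drive_tool --pt "1 0 0 0 2" --pt "1 0 0 0 4" --pt "1 0 0 0 6" --pt "1 0 0 0 6" --pt "1 0 0 0 6"

```text
clock: 9.2
position: [509.6, -33.5, 27.1]
ee_rot: [-0.705, 0.709, -0.0, 0.0]
contact_force: [-0.5, 2.7, 6.0]
gripper_width: 28.6
grasp_force: 59.3
```

```bash
python3 st.py
```

```text
t 9.2 yaw -90.34 j6 -0.258 tau [ 0.66   0.152 -0.079] e6 0.058 F [-0.5  2.7  6. ] w 28.6 g 59.3 [509.6 -33.5  27.1]
```

Emit:
drive_tool --pt "1 0 0 0 2" --pt "1 0 0 0 4" --pt "1 0 0 0 6" --pt "1 0 0 0 6" --pt "1 0 0 0 6"

```text
clock: 9.7
position: [509.5, -33.5, 27.1]
ee_rot: [-0.667, 0.745, -0.0, 0.0]
contact_force: [-0.5, 1.7, 4.3]
gripper_width: 28.3
grasp_force: 59.3
```

```bash
python3 st.py
```

```text
t 9.7 yaw -96.34 j6 -0.363 tau [ 0.669  0.213 -0.034] e6 0.057 F [-0.5  1.7  4.3] w 28.3 g 59.3 [509.5 -33.5  27.1]
```

Emit:
drive_tool --pt "1 0 0 0 2" --pt "1 0 0 0 4" --pt "1 0 0 0 6" --pt "1 0 0 0 6" --pt "1 0 0 0 6"

```text
clock: 10.2
position: [509.4, -33.5, 27.1]
ee_rot: [-0.627, 0.779, 0.0, 0.0]
contact_force: [-1.1, 2.0, 5.6]
gripper_width: 28.5
grasp_force: 59.3
```

```bash
python3 st.py
```

```text
t 10.2 yaw -102.34 j6 -0.468 tau [ 0.675  0.225 -0.101] e6 0.057 F [-1.1  2.   5.6] w 28.5 g 59.3 [509.4 -33.5  27.1]
```

Emit:
drive_tool --pt "1 0 0 0 2" --pt "1 0 0 0 4" --pt "1 0 0 0 6" --pt "1 0 0 0 6" --pt "1 0 0 0 6"

```text
clock: 10.7
position: [509.4, -33.4, 27.0]
ee_rot: [-0.585, 0.811, 0.0, 0.0]
contact_force: [-1.0, 2.8, 4.8]
gripper_width: 28.3
grasp_force: 59.3
```

```bash
python3 st.py
```

```text
t 10.7 yaw -108.34 j6 -0.573 tau [ 0.687  0.254 -0.043] e6 0.057 F [-1.   2.8  4.8] w 28.3 g 59.3 [509.4 -33.4  27. ]
```

Emit:
drive_tool --pt "1 0 0 0 2" --pt "1 0 0 0 4" --pt "1 0 0 0 6" --pt "1 0 0 0 6" --pt "1 0 0 0 6"

```text
clock: 11.2
position: [509.4, -33.4, 27.0]
ee_rot: [-0.542, 0.84, 0.0, 0.0]
contact_force: [-0.3, 2.3, 5.7]
gripper_width: 28.3
grasp_force: 59.3
```

```bash
python3 st.py
```

```text
t 11.2 yaw -114.33 j6 -0.677 tau [ 0.758  0.255 -0.039] e6 0.057 F [-0.3  2.3  5.7] w 28.3 g 59.3 [509.4 -33.4  27. ]
```

Emit:
drive_tool --pt "1 0 0 0 2" --pt "1 0 0 0 4" --pt "1 0 0 0 6" --pt "1 0 0 0 6" --pt "1 0 0 0 6"

```text
clock: 11.7
position: [509.3, -33.4, 27.0]
ee_rot: [-0.497, 0.867, 0.0, 0.0]
contact_force: [-0.9, 2.7, 5.3]
gripper_width: 28.5
grasp_force: 59.3
```

```bash
python3 st.py
```

```text
t 11.7 yaw -120.33 j6 -0.782 tau [ 0.806  0.248 -0.042] e6 0.057 F [-0.9  2.7  5.3] w 28.5 g 59.3 [509.3 -33.4  27. ]
```

```bash
python3 - <<'E'
from h import *
a=cv2.cvtColor(arm.get_image('wrist'),cv2.COLOR_BGR2GRAY)[262:325,235:283]
cv2.imwrite('pics/slot.png',a)
c5=cv2.imread('pics/c5.png',0)[:,:440]; 
print(cv2.resize(a,(24,21),interpolation=cv2.INTER_AREA))
E
```

```text
[[114 126 129 130 132 130 128 128 125 125 124 124  96  63  76 101 125 126
  126 127 128 126 126 121]
 [130 130 128 130 132 130 129 127 125 124 124 123  66   9  14  90 126 126
  126 127 128 126 126 126]
 [129 129 128 130 132 129 128 127 125 124 124 119  40   8  24 101 126 126
  126 127 127 126 126 126]
 [129 129 129 131 131 129 128 126 125 124 124 114  27   8  36 117 126 126
  126 128 126 126 125 127]
 [130 129 129 132 131 129 128 126 125 124 124 102  17   8  50 123 125 126
  126 127 126 126 126 127]
 [130 130 130 132 130 129 128 126 125 123 124  82  10  12  76 124 126 126
  127 128 126 126 126 127]
 [130 128 130 132 130 128 127 125 124 123 123  66   8  16  94 126 126 126
  127 127 126 126 126 128]
 [129 128 130 132 130 128 127 125 124 124 119  40   8  29 107 125 125 126
  127 127 126 125 126 128]
 [129 129 131 131 129 128 127 124 123 124 114  24   8  38 118 125 125 127
  127 127 126 126 127 128]
 [128 129 132 131 129 128 126 124 123 124  97  16  10  58 124 126 126 127
  128 126 125 126 127 128]
 [128 129 132 131 128 128 126 124 124 124  82  10  12  78 125 126 126 127
  127 126 125 12
[... 321 characters left out ...]
30 131 129 128 126 124 123 123  95  15   9  58 123 126 126 127 128
  126 125 126 127 128 128]
 [128 132 130 129 127 126 124 123 124  80  10  13  85 125 126 126 128 127
  126 125 126 128 127 127]
 [129 132 130 128 127 124 124 123 121  61   8  18  97 126 126 126 128 127
  125 125 127 128 127 127]
 [130 132 130 128 127 124 123 123 119  40   8  33 113 126 126 127 128 127
  126 125 126 128 127 127]
 [110 130 129 128 126 124 123 124 115  24   9  44 123 126 126 127 127 126
  125 126 127 126 125 110]
 [ 38  78 106 116 122 123 123 124 116  90  84  93 124 126 125 127 128 126
  125 123 112  81  44  20]
 [ 26  28  27  28  39  58  80 102 115 122 121 122 121 118 114 113 110 106
   87  50  24  12  10  10]]
```

Emit:
drive_tool --pt "1 0 0 0 2" --pt "1 0 0 0 4" --pt "1 0 0 0 6" --pt "1 0 0 0 6" --pt "1 0 0 0 6"

```text
clock: 12.25
position: [509.3, -33.4, 27.0]
ee_rot: [-0.451, 0.892, 0.0, -0.0]
contact_force: [-0.9, 3.2, 5.2]
gripper_width: 28.6
grasp_force: 59.3
```

```bash
python3 st.py
```

```text
t 12.25 yaw -126.34 j6 -0.887 tau [ 0.868  0.248 -0.068] e6 0.057 F [-0.9  3.2  5.2] w 28.6 g 59.3 [509.3 -33.4  27. ]
```

The slot is still near-vertical in the wrist view after 60°, so the head turns with the hand. Keep going.

Emit:
drive_tool --pt "1 0 0 0 2" --pt "1 0 0 0 4" --pt "1 0 0 0 6" --pt "1 0 0 0 6" --pt "1 0 0 0 6"

```text
clock: 12.75
position: [509.2, -33.4, 26.9]
ee_rot: [-0.404, 0.915, 0.0, -0.0]
contact_force: [-1.2, 3.2, 5.1]
gripper_width: 28.5
grasp_force: 59.3
```

```bash
python3 st.py
```

```text
t 12.75 yaw -132.33 j6 -0.991 tau [ 0.898  0.335 -0.071] e6 0.056 F [-1.2  3.2  5.1] w 28.5 g 59.3 [509.2 -33.4  26.9]
```

Past 1.85 and free, so it is not crossed. On to home.

Emit:
drive_tool --pt "1 0 0 0 3" --pt "1 0 0 0 5" --pt "1 0 0 0 7" --pt "1 0 0 0 7" --pt "1 0 0 0 7"

```text
clock: 13.25
position: [509.2, -33.3, 26.9]
ee_rot: [-0.348, 0.938, 0.0, -0.0]
contact_force: [-0.8, 3.2, 4.5]
gripper_width: 28.2
grasp_force: 59.3
```

```bash
python3 st.py
```

```text
t 13.25 yaw -139.33 j6 -1.113 tau [1.055 0.356 0.007] e6 0.056 F [-0.8  3.2  4.5] w 28.2 g 59.3 [509.2 -33.3  26.9]
```

Emit:
drive_tool --pt "1 0 0 0 3" --pt "1 0 0 0 5" --pt "1 0 0 0 7" --pt "1 0 0 0 7" --pt "1 0 0 0 7"

```text
clock: 13.75
position: [509.2, -33.3, 26.9]
ee_rot: [-0.29, 0.957, 0.0, -0.0]
contact_force: [-1.9, 4.2, 4.9]
gripper_width: 28.5
grasp_force: 59.3
```

```bash
python3 st.py
```

```text
t 13.75 yaw -146.31 j6 -1.235 tau [ 1.117  0.422 -0.025] e6 0.056 F [-1.9  4.2  4.9] w 28.5 g 59.3 [509.2 -33.3  26.9]
```

Emit:
drive_tool --pt "1 0 0 0 3" --pt "1 0 0 0 5" --pt "1 0 0 0 7" --pt "1 0 0 0 7" --pt "1 0 0 0 7"

```text
clock: 14.25
position: [509.1, -33.2, 26.9]
ee_rot: [-0.231, 0.973, 0.0, -0.0]
contact_force: [-0.9, 3.6, 5.9]
gripper_width: 27.9
grasp_force: 59.3
```

```bash
python3 st.py
```

```text
t 14.25 yaw -153.32 j6 -1.357 tau [ 1.23   0.442 -0.004] e6 0.056 F [-0.9  3.6  5.9] w 27.9 g 59.3 [509.1 -33.2  26.9]
```

Emit:
drive_tool --pt "1 0 0 0 2" --pt "1 0 0 0 4" --pt "1 0 0 0 6" --pt "1 0 0 0 6" --pt "1 0 0 0 6"

```text
clock: 14.75
position: [509.1, -33.2, 26.9]
ee_rot: [-0.18, 0.984, 0.0, -0.0]
contact_force: [-1.5, 4.1, 4.4]
gripper_width: 28.7
grasp_force: 59.3
```

```bash
python3 st.py
```

```text
t 14.75 yaw -159.31 j6 -1.462 tau [1.402 0.5   0.02 ] e6 0.055 F [-1.5  4.1  4.4] w 28.7 g 59.3 [509.1 -33.2  26.9]
```

Emit:
drive_tool --pt "1 0 0 0 2" --pt "1 0 0 0 4" --pt "1 0 0 0 6" --pt "1 0 0 0 6" --pt "1 0 0 0 6"

```text
clock: 15.25
position: [509.1, -33.2, 26.8]
ee_rot: [-0.128, 0.992, 0.0, -0.0]
contact_force: [-1.7, 4.2, 5.1]
gripper_width: 27.9
grasp_force: 59.3
```

```bash
python3 st.py
```

```text
t 15.25 yaw -165.31 j6 -1.567 tau [ 1.471e+00  4.780e-01 -1.000e-03] e6 0.055 F [-1.7  4.2  5.1] w 27.9 g 59.3 [509.1 -33.2  26.8]
```

Emit:
drive_tool --pt "1 0 0 0 2" --pt "1 0 0 0 4" --pt "1 0 0 0 6" --pt "1 0 0 0 6" --pt "1 0 0 0 6"

```text
clock: 15.75
position: [509.1, -33.1, 26.8]
ee_rot: [-0.076, 0.997, 0.0, -0.0]
contact_force: [-2.1, 5.0, 5.4]
gripper_width: 28.4
grasp_force: 59.3
```

```bash
python3 st.py
```

```text
t 15.75 yaw -171.31 j6 -1.671 tau [ 1.58   0.451 -0.057] e6 0.055 F [-2.1  5.   5.4] w 28.4 g 59.3 [509.1 -33.1  26.8]
```

Emit:
drive_tool --pt "1 0 0 0 2" --pt "1 0 0 0 4" --pt "1 0 0 0 6" --pt "1 0 0 0 6" --pt "1 0 0 0 6"

```text
clock: 16.25
position: [509.2, -33.1, 26.8]
ee_rot: [-0.023, 1.0, 0.0, -0.0]
contact_force: [-2.1, 5.2, 4.4]
gripper_width: 28.1
grasp_force: 59.3
```

```bash
python3 st.py
```

```text
t 16.25 yaw -177.31 j6 -1.776 tau [ 1.634  0.424 -0.088] e6 0.055 F [-2.1  5.2  4.4] w 28.1 g 59.3 [509.2 -33.1  26.8]
```

```bash
cat > slot.py <<'E'
from h import *
a=cv2.cvtColor(arm.get_image('wrist'),cv2.COLOR_BGR2GRAY)[262:318,235:283]
y,x=np.where(a<40);m=(abs(x-24)<16)&(y<54)
print('slot angle',np.degrees(np.arctan(np.polyfit(y[m],x[m],1)[0])).round(1), m.sum())
E
python3 slot.py
```

```text
slot angle -7.9 219
```

Emit:
drive_tool --pt "1 0 0 0 2" --pt "1 0 0 0 4" --pt "1 0 0 0 6" --pt "1 0 0 0 6" --pt "1 0 0 0 6"

```text
clock: 16.8
position: [509.1, -33.0, 26.8]
ee_rot: [0.029, 1.0, 0.0, -0.0]
contact_force: [-1.2, 5.3, 5.2]
gripper_width: 28.2
grasp_force: 59.3
```

```bash
python3 st.py;python3 slot.py
```

```text
t 16.8 yaw 176.69 j6 -1.881 tau [ 1.645  0.471 -0.151] e6 0.055 F [-1.2  5.3  5.2] w 28.2 g 59.3 [509.1 -33.   26.8]
slot angle -7.9 215
```

Slot still turning with the hand; keep going.

Emit:
drive_tool --pt "1 0 0 0 2" --pt "1 0 0 0 4" --pt "1 0 0 0 6" --pt "1 0 0 0 6" --pt "1 0 0 0 6"

```text
clock: 17.35
position: [509.1, -33.0, 26.8]
ee_rot: [0.081, 0.997, 0.0, -0.0]
contact_force: [-1.9, 5.7, 4.1]
gripper_width: 28.4
grasp_force: 59.3
```

```bash
python3 st.py
```

```text
t 17.35 yaw 170.69 j6 -1.985 tau [ 1.71   0.433 -0.077] e6 0.051 F [-1.9  5.7  4.1] w 28.4 g 59.3 [509.1 -33.   26.8]
```

Emit:
drive_tool --pt "1 0 0 0 2" --pt "1 0 0 0 4" --pt "1 0 0 0 6" --pt "1 0 0 0 6" --pt "1 0 0 0 6"

```text
clock: 17.85
position: [509.1, -33.0, 26.7]
ee_rot: [0.133, 0.991, 0.0, -0.0]
contact_force: [-1.1, 6.5, 4.9]
gripper_width: 28.3
grasp_force: 59.3
```

```bash
python3 st.py
```

```text
t 17.85 yaw 164.72 j6 -2.09 tau [1.694 0.522 0.069] e6 -0.011 F [-1.1  6.5  4.9] w 28.3 g 59.3 [509.1 -33.   26.7]
```

Stiffening begins at about 135° from the start (joint effort shifted by 0.066, wrist torque is up). Home is reached, so small steps now.

Emit:
drive_tool --pt "1 0 0 0 1" --pt "1 0 0 0 2" --pt "1 0 0 0 3" --pt "1 0 0 0 3" --pt "1 0 0 0 3"

```text
clock: 18.35
position: [509.2, -32.9, 26.8]
ee_rot: [0.159, 0.987, 0.0, -0.0]
contact_force: [-1.1, 6.1, 4.1]
gripper_width: 28.4
grasp_force: 59.3
```

```bash
python3 st.py; python3 slot.py; python3 st.py
```

```text
t 18.35 yaw 161.74 j6 -2.142 tau [1.717 0.491 0.045] e6 -0.066 F [-1.1  6.1  4.1] w 28.4 g 59.3 [509.2 -32.9  26.8]
slot angle -7.7 219
t 18.4 yaw 161.74 j6 -2.142 tau [1.682 0.506 0.06 ] e6 -0.066 F [-1.8  6.7  3.9] w 28.2 g 59.3 [509.1 -32.9  26.7]
```

Emit:
drive_tool --pt "1 0 0 0 1" --pt "1 0 0 0 2" --pt "1 0 0 0 3" --pt "1 0 0 0 3" --pt "1 0 0 0 3"

```text
clock: 18.9
position: [509.2, -32.9, 26.7]
ee_rot: [0.184, 0.983, 0.0, -0.0]
contact_force: [-1.1, 6.1, 4.1]
gripper_width: 28.5
grasp_force: 59.3
```

```bash
python3 st.py
```

```text
t 18.9 yaw 158.75 j6 -2.194 tau [1.659 0.496 0.096] e6 -0.104 F [-1.1  6.1  4.1] w 28.5 g 59.3 [509.2 -32.9  26.7]
```

Emit:
drive_tool --pt "1 0 0 0 1" --pt "1 0 0 0 2" --pt "1 0 0 0 3" --pt "1 0 0 0 3" --pt "1 0 0 0 3"

```text
clock: 19.4
position: [509.1, -32.9, 26.7]
ee_rot: [0.21, 0.978, 0.0, -0.0]
contact_force: [-1.6, 6.4, 4.3]
gripper_width: 28.4
grasp_force: 59.3
```

```bash
python3 st.py; python3 slot.py
```

```text
t 19.4 yaw 155.76 j6 -2.247 tau [1.688 0.488 0.202] e6 -0.14 F [-1.6  6.4  4.3] w 28.4 g 59.3 [509.1 -32.9  26.7]
slot angle -7.7 217
```

Torque is near the snug range; a small 2° more, then release.

Emit:
drive_tool --pt "1 0 0 0 1" --pt "1 0 0 0 2" --pt "1 0 0 0 2" --pt "1 0 0 0 2"

```text
clock: 19.85
position: [509.2, -32.9, 26.7]
ee_rot: [0.227, 0.974, 0.0, -0.0]
contact_force: [-2.3, 6.5, 4.5]
gripper_width: 28.2
grasp_force: 59.3
```

```bash
python3 st.py
```

```text
t 19.85 yaw 153.77 j6 -2.282 tau [1.708 0.531 0.176] e6 -0.162 F [-2.3  6.5  4.5] w 28.2 g 59.3 [509.2 -32.9  26.7]
```

Emit:
drive_tool --pt "0 0 0 0 0" --pt "-0.3 0 0 0 0" --pt "-0.3 0 0 0 0" --pt "-0.3 0 0 0 0" --pt "-0.3 0 0 0 0"

```text
clock: 20.35
position: [509.2, -33.8, 26.7]
ee_rot: [0.228, 0.974, -0.0, -0.0]
contact_force: [0.3, 0.1, 0.3]
gripper_width: 55.6
grasp_force: 0.0
```

```bash
python3 st.py; python3 slot.py
```

```text
t 20.35 yaw 153.59 j6 -2.284 tau [ 0.064 -0.037  0.05 ] e6 0.002 F [0.3 0.1 0.3] w 55.6 g 0.0 [509.2 -33.8  26.7]
slot angle 7.9 219
```

The slot shows the screw sprang back about 15° on release, more than friction alone explains, so the thread may be unloaded. I'll recentre by 1 mm (there was a 6 N side load), re-grip, snug again, and this time ease the hand's torque off before opening.

Emit:
drive_tool --pt "-0.3 0.4 0.9 0 0" --pt "0.1 0.4 0.9 0 0" --pt "0.3 0.4 0.9 0 0" --pt "0.4 0.4 0.9 0 0" --pt "1 0.4 0.9 0 0" --pt "1 0.4 0.9 0 0" --pt "1 0.4 0.9 0 0" --pt "1 0.4 0.9 0 0"

```text
clock: 21.2
position: [509.4, -32.7, 27.2]
ee_rot: [0.228, 0.974, -0.0, -0.0]
contact_force: [-1.1, -1.7, 5.3]
gripper_width: 28.7
grasp_force: 58.9
```

```bash
python3 st.py; python3 slot.py
```

```text
t 21.2 yaw 153.6 j6 -2.286 tau [-0.55   0.519 -0.006] e6 -0.032 F [-1.1 -1.7  5.3] w 28.7 g 58.9 [509.4 -32.7  27.2]
slot angle 8.1 218
```

Emit:
drive_tool --pt "1 0 0 0 1" --pt "1 0 0 0 2" --pt "1 0 0 0 3" --pt "1 0 0 0 4" --pt "1 0 0 0 4" --pt "1 0 0 0 4"

```text
clock: 21.85
position: [509.4, -32.7, 27.2]
ee_rot: [0.262, 0.965, -0.0, -0.0]
contact_force: [-1.2, -2.3, 5.5]
gripper_width: 28.2
grasp_force: 58.9
```

```bash
python3 st.py; python3 slot.py
```

```text
t 21.85 yaw 149.61 j6 -2.356 tau [-0.51   0.503  0.054] e6 -0.041 F [-1.2 -2.3  5.5] w 28.2 g 58.9 [509.4 -32.7  27.2]
slot angle 8.1 218
```

Emit:
drive_tool --pt "1 0 0 0 1" --pt "1 0 0 0 2" --pt "1 0 0 0 3" --pt "1 0 0 0 4" --pt "1 0 0 0 4" --pt "1 0 0 0 4"

```text
clock: 22.5
position: [509.3, -32.7, 27.1]
ee_rot: [0.295, 0.955, -0.0, -0.0]
contact_force: [-1.4, -1.8, 4.5]
gripper_width: 28.0
grasp_force: 58.9
```

```bash
python3 st.py
```

```text
t 22.5 yaw 145.63 j6 -2.426 tau [-0.574  0.529  0.057] e6 -0.089 F [-1.4 -1.8  4.5] w 28.0 g 58.9 [509.3 -32.7  27.1]
```

Emit:
drive_tool --pt "1 0 0 0 1" --pt "1 0 0 0 2" --pt "1 0 0 0 3" --pt "1 0 0 0 4" --pt "1 0 0 0 5" --pt "1 0 0 0 5" --pt "1 0 0 0 5"

```text
clock: 23.2
position: [509.3, -32.7, 27.1]
ee_rot: [0.337, 0.942, -0.0, -0.0]
contact_force: [-1.7, -1.5, 5.2]
gripper_width: 28.8
grasp_force: 58.9
```

```bash
python3 st.py; python3 slot.py
```

```text
t 23.2 yaw 140.65 j6 -2.513 tau [-0.563  0.549  0.214] e6 -0.149 F [-1.7 -1.5  5.2] w 28.8 g 58.9 [509.3 -32.7  27.1]
slot angle 8.4 216
```

Snug at about 0.15–0.2 N m. Ease the torque off gradually before opening.

Emit:
drive_tool --pt "1 0 0 0 -0.5" --pt "1 0 0 0 -1" --pt "1 0 0 0 -1.5" --pt "1 0 0 0 -2" --pt "1 0 0 0 -2" --pt "1 0 0 0 -2"

```text
clock: 23.85
position: [509.4, -32.7, 27.1]
ee_rot: [0.32, 0.947, -0.0, -0.0]
contact_force: [-1.6, -2.1, 5.2]
gripper_width: 28.9
grasp_force: 58.9
```

```bash
python3 st.py; python3 slot.py
```

```text
t 23.85 yaw 142.65 j6 -2.478 tau [-0.472  0.64   0.142] e6 -0.151 F [-1.6 -2.1  5.2] w 28.9 g 58.9 [509.4 -32.7  27.1]
slot angle 8.3 213
```

Emit:
drive_tool --pt "1 0 0 0 -0.5" --pt "1 0 0 0 -1" --pt "1 0 0 0 -2" --pt "1 0 0 0 -3" --pt "1 0 0 0 -3" --pt "1 0 0 0 -3" --pt "1 0 0 0 -3"

```text
clock: 24.6
position: [509.4, -32.7, 27.2]
ee_rot: [0.295, 0.955, -0.0, -0.0]
contact_force: [-2.1, -2.1, 5.7]
gripper_width: 28.3
grasp_force: 58.9
```

```bash
python3 st.py; python3 slot.py
```

```text
t 24.6 yaw 145.64 j6 -2.425 tau [-0.514  0.569  0.151] e6 -0.162 F [-2.1 -2.1  5.7] w 28.3 g 58.9 [509.4 -32.7  27.2]
slot angle 8.3 215
```

Emit:
drive_tool --pt "1 0 0 0 -0.5" --pt "1 0 0 0 -1" --pt "1 0 0 0 -2" --pt "1 0 0 0 -3" --pt "1 0 0 0 -4" --pt "1 0 0 0 -4" --pt "1 0 0 0 -4" --pt "1 0 0 0 -4"

```text
clock: 25.45
position: [509.3, -32.7, 27.1]
ee_rot: [0.262, 0.965, -0.0, -0.0]
contact_force: [-1.6, -1.6, 5.6]
gripper_width: 28.2
grasp_force: 58.9
```

```bash
python3 st.py; python3 slot.py
```

```text
t 25.45 yaw 149.62 j6 -2.356 tau [-0.504  0.505  0.086] e6 -0.107 F [-1.6 -1.6  5.6] w 28.2 g 58.9 [509.3 -32.7  27.1]
slot angle 8.1 218
```

Backed off to about 0.05 N m of thread load, which friction (0.06) can hold. A touch more, then open.

Emit:
drive_tool --pt "1 0 0 0 -0.3" --pt "1 0 0 0 -0.7" --pt "1 0 0 0 -1" --pt "1 0 0 0 -1" --pt "1 0 0 0 -1"

```text
clock: 26.0
position: [509.4, -32.7, 27.2]
ee_rot: [0.254, 0.967, -0.0, -0.0]
contact_force: [-2.0, 0.1, 4.7]
gripper_width: 28.4
grasp_force: 58.9
```

```bash
python3 st.py; python3 slot.py
```

```text
t 26.0 yaw 150.6 j6 -2.339 tau [-0.539  0.545  0.058] e6 -0.038 F [-2.   0.1  4.7] w 28.4 g 58.9 [509.4 -32.7  27.2]
slot angle 8.1 218
```

Emit:
drive_tool --pt "0 0 0 0 0" --pt "-0.3 0 0 0 0" --pt "-0.3 0 0 0 0" --pt "-0.3 0 0 0 0" --pt "-0.3 0 0 0 0"

```text
clock: 26.55
position: [509.5, -32.5, 26.8]
ee_rot: [0.254, 0.967, 0.0, -0.0]
contact_force: [-0.1, 0.9, -0.4]
gripper_width: 55.7
grasp_force: 0.0
```

```bash
python3 st.py; python3 slot.py
```

```text
t 26.55 yaw 150.59 j6 -2.339 tau [ 0.008  0.051 -0.016] e6 -0.0 F [-0.1  0.9 -0.4] w 55.7 g 0.0 [509.5 -32.5  26.8]
slot angle 8.6 215
```

Released: the slot moved only 0.5°, so friction is holding the load. Wait to check that it doesn't creep.

Emit:
drive_tool --pt "-0.3 0 0 0 0" --pt "-0.3 0 0 0 0" --pt "-0.3 0 0 0 0" --pt "-0.3 0 0 0 0" --pt "-0.3 0 0 0 0" --pt "-0.3 0 0 0 0" --pt "-0.3 0 0 0 0" --pt "-0.3 0 0 0 0" --pt "-0.3 0 0 0 0" --pt "-0.3 0 0 0 0" --pt "-0.3 0 0 0 0" --pt "-0.3 0 0 0 0"

```text
clock: 27.8
position: [509.4, -32.6, 26.9]
ee_rot: [0.254, 0.967, -0.0, -0.0]
contact_force: [0.5, -0.4, 0.1]
gripper_width: 55.7
grasp_force: 0.0
```

```bash
python3 slot.py
```

```text
slot angle 8.6 219
```

No creep. From the torque/angle data, the screw rests at about 135° of turn (joint ≥ 2.95), 3–6° past the onset of home, so it is loaded at about 3 N. Withdraw and hand in.

Emit:
drive_tool --pt "-0.3 0 0 -10 0" --pt "-0.3 0 0 -30 0" --pt "-0.3 0 0 -60 0" --pt "-0.3 0 0 -90 0" --pt "-0.3 0 0 -120 0" --pt "-0.3 0 0 -140 0" --pt "-0.3 0 0 -140 0" --pt "-0.3 0 0 -140 0" --pt "-0.3 0 0 -140 0"

```text
clock: 28.75
position: [508.5, -32.7, 166.0]
ee_rot: [0.254, 0.967, -0.0, -0.001]
contact_force: [-1.0, 0.2, 0.0]
gripper_width: 55.3
grasp_force: 0.0
```

```bash
python3 st.py; python3 -c "
from h import *
cv2.imwrite('pics/end.png',arm.get_image('scene'))"
```

```text
t 28.75 yaw 150.58 j6 -2.339 tau [-0.004 -0.035  0.062] e6 -0.0 F [-1.   0.2  0. ] w 55.3 g 0.0 [508.5 -32.7 166. ]
```

View pics/end.png

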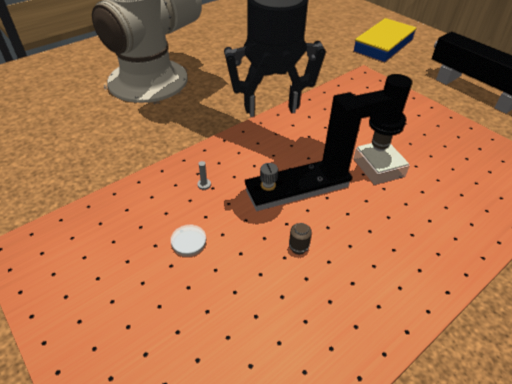

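The hand is clear of the screw. The post (203,178), dish (188,240) and objective (300,238) stand where they were.

```bash
python3 -c "
from bench import arm
print(arm.job_done())"
```

```text
the job is handed in; nothing more can be done
None
```

The screw was not crossed: it ran free to home (joint about 2.95 or more), was snugged to an estimated 0.15–0.2 N m, and keeps an estimated 3 N of thread load after a little spring-back (inferred from torque and slot angle, not measured directly); the hand is off, the bystanders are unmoved, and the job is handed in at about 29 s with no verdict returned.

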